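Close and bolt the feed hopper of a cage

ROBOT

A 7-joint arm with a two-finger parallel gripper is mounted at the origin on the work surface. World frame = base frame: x ahead of the robot, y to its left, z up, the work surface at z = 0. Lengths are in m, angles in rad, forces in N, time in s.
With the tool pointing down it reaches from about 0.4 to 0.875 m from the base axis. Payload 6.5 kg.
Tool frame: the origin (TCP) lies at the very end of the fingers, on their centre line; the grasp point (between the pads) lies 19 mm behind it (robot.grasp_offset is the z of the grasp point in the tool frame, in m); z points along the fingers, x is the direction in which the jaws open and shut, and the axes are right-handed (so a half turn about z gives the same grasp; the last joint's range is limited). The gripper opens to 88 mm and grips with 3 to 60 N. Pads are 18 mm wide; open, the fingers measure 123 mm over their backs; the gripper's body (75 mm by 187 mm) begins 45 mm behind the grasp point.
Start: joints at [-1.284, 0.536, -0.004, 1.538, 0.003, 1.067, -0.071], TCP at [0.225, 0.61, 0.215] pointing down, gripper open.
Joint ranges: [-2.7, 2.7], [-0.37, 2.16], [-1.27, 1.26], [0.24, 2.4], [-1.31, 4.45], [0.19, 1.91], [-2.76, 2.76]. Speed limits (rad/s): [2.39, 2.39, 3.14, 3.14, 3.14, 3.14, 3.14].

INTERFACE

Orientations are given as a rotation vector (axis times angle).
In Python, from station import robot, eoat, solver, get_image, job, telemetry gives the robot as it stands. Calls block until the motion is done:
- robot.goto(position, orientation): joint-space move of the TCP to a pose.
- robot.move_l(position, attitude=None, speed=0.15): straight line of the TCP; attitude=None keeps the orientation; speed is the mean speed in m/s.
- robot.move_joints(angles): joint-space move.
- eoat.grip(opening, strength=None): finger opening in m; strength is the grip in N (None keeps the last); returns when the fingers have stopped.
- robot.sleep(seconds).
- solver.ik(position, orientation): joint angles nearest the present ones, or None.
- get_image(name): name is "scene" or "side" or "wrist"; returns a dict with "image" (384x512x3 uint8, red, green, blue), "fovy" (degrees; the focal length in pixels is half the picture's height over the tangent of half this angle, whatever the lens; pixels are square), "cx", "cy" (the principal point, pixels), "eye" and "rotation" of the camera in the world; the wrist camera has in their place "T_tool_cam" (4x4, takes a point from camera to tool coordinates, whose origin is the TCP and whose axes are the tool frame's). Camera axes: x right, y down, z forward; pixel columns grow to the right and rows downward; lengths in m; the calibration is good to about 2 mm. The wrist camera is an equidistant fisheye: a pixel r from the principal point sees the ray r / f radians off the axis. A picture is of the moment at which its call begins: read the wrist's pose just before it. There is no depth.
A pose or a line that the arm cannot do raises robot.MotionError and nothing moves.
- job.job_done(): hands the job in, once; it reports no verdict.
Readings, each from a call of its own:
- telemetry.read_time_s(): time.
- telemetry.read_joint_positions(): joint angles.
- telemetry.read_joint_velocities(): joint speeds.
- telemetry.read_joint_efforts(): joint torques, N m.
- telemetry.read_tcp_pos(): TCP position.
- telemetry.read_tcp_rot(): TCP orientation.
- telemetry.read_force(): force on the tool from outside, world axes, zero at the start.
- telemetry.read_ft_torque(): the same for the moment, N m.
- telemetry.read_width(): finger opening in m.
Only numpy, scipy, OpenCV 4.12 (cv2) and the standard library are available. Lean on these libraries where they do the work, as an engineer would, in place of code of your own. Each camera call takes 0.05 s, during which the arm holds its last target. There are 200 camera calls.

TASK

One of the two cages has its feed hopper flap standing open. Gently push that flap over towards the robot and down until it lies flat and fully shut, then push the small bolt on the lid's front edge all the way across over the flap's tongue. Use only the fingertips: do not pinch or lift anything, keep the cage where it is, and leave the other cage and the things around them alone.

Things in the scene. Friction and masses are not known exactly. Their poses are not given: they have to be found in the camera images.
- cage: the cage to close: clear plastic animal cage with a steel lid, 300 mm (x) by 200 mm (y), loose on the bench, about 2.5 kg; lid's flat top at 125 mm. Origin: centre of the underside; x from its front (near the robot, with a card frame) to its rear, y to its left, z up. Feed hopper under the flap in the lid's front half, flat wire grid behind
- flap_hinge (a point): middle of the flap's hinge line on the open cage, 2 mm behind the cage's centre and 127 mm above its underside; the axes are the cage's, the hinge line runs along y
- flap (a joint): angle of the open cage's steel flap (rad): 0 flat and shut over the hopper, 1.57 upright, at most 1.9 (leaning to the rear). A stiff hinge holds it wherever it is left; about 2 N at its edge moves it. Push its rear face, from behind, to the front and down
- flap_edge (a point): middle of the open flap's free edge, 116 mm from the hinge; moves with the flap; when shut its axes are the cage's. The flap is a plate 144 mm wide (y), 3 mm thick, the hinge line at half its thickness. A tongue 18 mm wide, 9 mm left of the middle, reaches 21 mm beyond this edge; shut, the flap reaches to the front
- bolt (a joint): travel of the bolt of the open cage (m): 0 drawn back to the right, 0.040 fully across at its stop, moving along the cage's +y. It slides with about 1.5 N of friction and stays where it is left
- bolt_tab (a point): centre of the top of the upright steel tab on the bolt; moves with it; axes as the cage's. The tab is 14 mm (x) by 12 mm (y), its top 33 mm above the lid's top and 28 mm above the track it slides on. Drawn back, it is 126 mm in front of and 66 mm right of the cage's centre; the track ends 22 mm right of the tab's centre
- cage2: the other cage, of the same make, already shut and bolted, to be left alone: clear plastic animal cage with a steel lid, 300 mm (x) by 200 mm (y), loose on the bench, about 2.5 kg; lid's flat top at 125 mm. Origin: centre of the underside; x from its front (near the robot, with a card frame) to its rear, y to its left, z up. Feed hopper under the flap in the lid's front half, flat wire grid behind
- flap2 (a joint): angle of the other cage's flap (rad): 0, shut
- bolt2 (a joint): travel of the other cage's bolt (m): about 0.040, across
- water_bottle: clear water bottle with a metal drinking spout, 54 mm across, 150 mm tall, standing between the cages; origin at the centre of its underside, a bystander
- tunnel: clear plastic tube 56 mm across, 90 mm tall, standing on end between the cages; origin at the centre of its underside, a bystander
- water_bottle2: clear water bottle with a metal spout, 60 mm across, 160 mm tall, at the left of the cages; origin at the centre of its underside, a bystander
- jar: round glass bottle with a screw cap, 84 mm across, 150 mm tall, at the right of the cages; origin at the centre of its underside, a bystander
- pot: white plastic pot, 80 mm across, 75 mm tall, at the right near the robot; origin at the centre of its underside, a bystander
- scoop: steel feed scoop with a dark handle, 180 mm long, 32 mm tall, at the left near the robot; origin under the centre of its bowl, a bystander

How it is judged:
On the way, in this order (a step that is already met when the one before it is completed fails the run):
1. the flap is pushed down shut while the bolt is still drawn back (value of joint flap below 0.06 rad and value of joint bolt below 0.02 m), for 0.2 s.
2. the bolt is pushed across (value of joint flap below 0.06 rad and value of joint bolt above 0.034 m), for 0.2 s.
At the end, for the whole second after the job is handed in: The open cage's flap is shut (within 0.06 rad) and its bolt is across (at least 34 of its 40 mm); the cage is at rest within 25 mm of where it stood; the other cage is still shut and bolted (all of step 2 and value of joint flap2 below 0.06 rad and value of joint bolt2 above 0.034 m and distance of cage from where it was at the start of the episode below 0.025 m and height (world z) of cage below 0.01 m and linear speed of cage below 0.02 m/s); the robot touches nothing.
It fails at once if the open cage is lifted, tilted, or shoved more than 25 mm along the bench ((height (world z) of cage above 0.01 m or angle between cage's own z axis and vertical above 0.06 rad) or distance of cage from where it was at the start of the episode above 0.025 m).
It fails at once if the neighbouring cage is moved more than 20 mm, or its flap or bolt is opened (distance of cage2 from where it was at the start of the episode above 0.02 m or value of joint flap2 above 0.1 rad or value of joint bolt2 below 0.03 m).
It fails at once if the bolt or the flap is pinched or rammed (more than 35 N on the bolt or 55 N on the flap) (contact force between the fingers and bolt above 35 N or contact force between the fingers and flap above 55 N).
It fails at once if the bolt is pushed across before the flap is down (value of joint bolt above 0.02 m and value of joint flap above 0.12 rad).
It fails at once if a bottle, jar, tube, pot or scoop is moved more than 30 mm or tipped (distance of any of water_bottle, tunnel, water_bottle2, jar, pot, scoop from where it was at the start of the episode above 0.03 m or angle between any of water_bottle, tunnel, water_bottle2, jar, pot, scoop's own z axis and vertical above 0.35 rad).
It also fails if it takes over 45 s, if anything falls off the work surface, if the arm or the gripper's body presses on something with over 40 N, if the wrist force passes 120 N, or if a joint passes its speed limit or range.

## Working session

There is one attempt and no reset: what is moved stays moved. The work goes in short steps, each a Python script; the robot and the scene stay as the last script left them, time stands still between calls to the robot, and variables do not carry over. Pictures are saved under pics/ and viewed, about 8 in all and at most 12, crops included, and the job is handed in when it is done.

```bash
mkdir -p pics; ls
python3 - <<'E'
from station import *
import cv2
for n in ("scene","side"):
    d=get_image(n); cv2.imwrite(f"pics/{n}0.png",cv2.resize(d["image"][:,:,::-1],(800,600),interpolation=cv2.INTER_CUBIC))
    print(n,d["fovy"],d["cx"],d["cy"],d["eye"],d["rotation"])
d=get_image("wrist");print(d["fovy"],d["cx"],d["cy"],d["T_tool_cam"]); print(telemetry.read_tcp_rot(),telemetry.read_time_s(),telemetry.read_tcp_pos())
cv2.imwrite("pics/wrist0.png",d["image"][:,:,::-1])
E
```

```text
pics
scene 48.04592936211867 261.4329863361933 187.5259172525403 [ 1.40924649 -0.01785944  1.5425099 ] [-1.91113114 -1.88089245  0.5369695 ]
side 54.89460891292282 254.6746377437701 190.6241028760929 [ 0.34471332 -0.95336846  1.13030348] [-2.37346883  0.19233357 -0.07055179]
65.70646984690485 252.9976178938543 189.27770777217717 [[ 9.99999975e-01  2.18239526e-04 -4.14102523e-05  8.41666201e-04]
 [-1.97511266e-04  9.58875701e-01  2.83826269e-01 -7.30877587e-02]
 [ 1.01649395e-04 -2.83826254e-01  9.58875720e-01 -1.67985620e-01]
 [ 0.00000000e+00  0.00000000e+00  0.00000000e+00  1.00000000e+00]]
[ 2.57607064e+00  1.79670072e+00 -1.55495851e-03] 0.15 [0.22445908 0.60949945 0.21476562]
```

View pics/scene0.png

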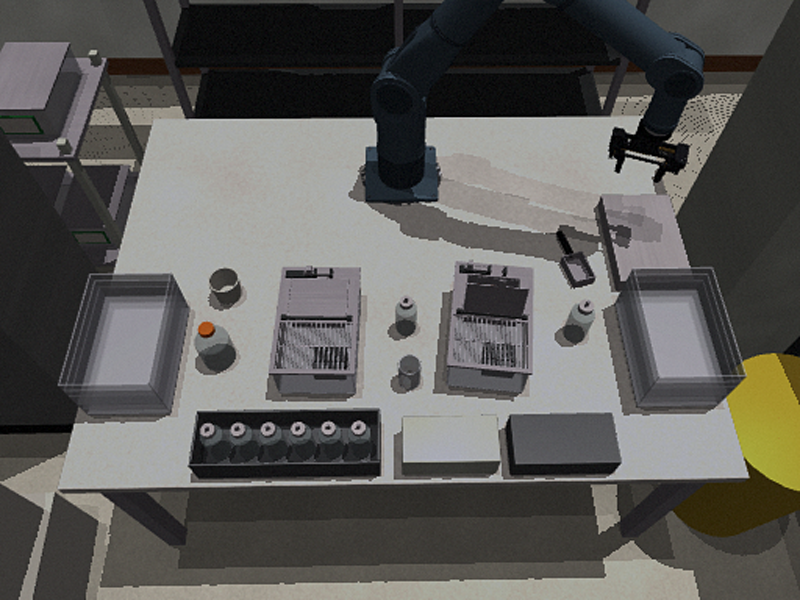

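View pics/side0.png

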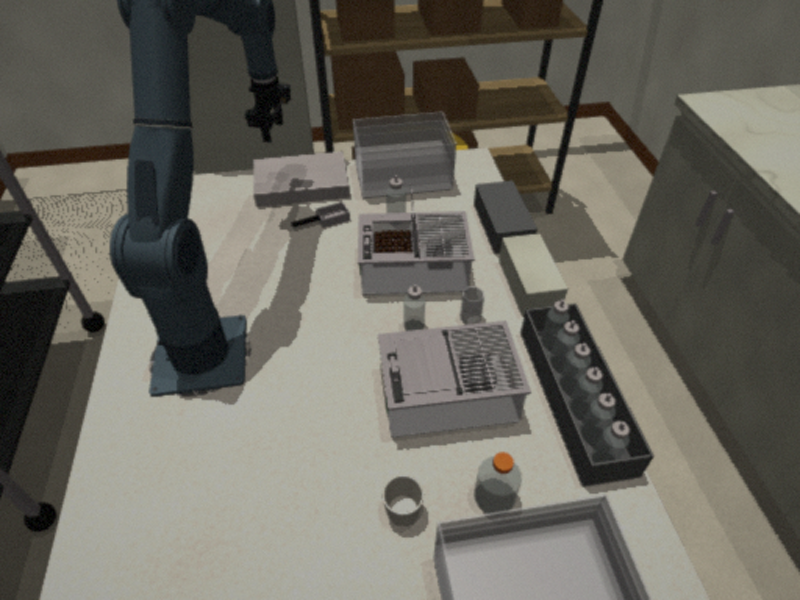

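The open cage is at the robot's left: its scene-view flap stands as a dark panel near (497,295), and the side view shows its food-filled hopper near (395,240). The next step is an enlarged crop of both views.

```bash
cat > h.py <<'E'
import numpy as np,cv2
from scipy.spatial.transform import Rotation as R
from station import *
def ray(d,u,v):
    f=d["image"].shape[0]/2/np.tan(np.radians(d["fovy"])/2)
    r=R.from_rotvec(d["rotation"]).as_matrix() if np.size(d["rotation"])==3 else np.array(d["rotation"])
    return np.array(d["eye"]),r@np.array([(u-d["cx"])/f,(v-d["cy"])/f,1])
def onz(d,u,v,z):
    e,k=ray(d,u,v); return e+k*(z-e[2])/k[2]
def proj(d,P):
    f=d["image"].shape[0]/2/np.tan(np.radians(d["fovy"])/2)
    r=R.from_rotvec(d["rotation"]).as_matrix()
    c=(np.atleast_2d(P)-d["eye"])@r; return c[:,:2]/c[:,2:]*f+[d["cx"],d["cy"]]
E
python3 - <<'E'
from h import *
a=get_image("scene");b=get_image("side")
A=a["image"][155:260,270:355];B=b["image"][125:195,215:310]
A=cv2.resize(A,None,fx=5,fy=5,interpolation=cv2.INTER_CUBIC);B=cv2.resize(B,None,fx=3.9,fy=3.9,interpolation=cv2.INTER_CUBIC)
C=np.zeros((600,800,3),np.uint8);C[:525,:425]=A;C[:B.shape[0],428:428+B.shape[1]]=B
C=np.clip(C.astype(float)*1.5,0,255).astype(np.uint8)
cv2.imwrite("pics/crop1.png",C[:,:,::-1])
E
```

```text
(no output)
```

View pics/crop1.png

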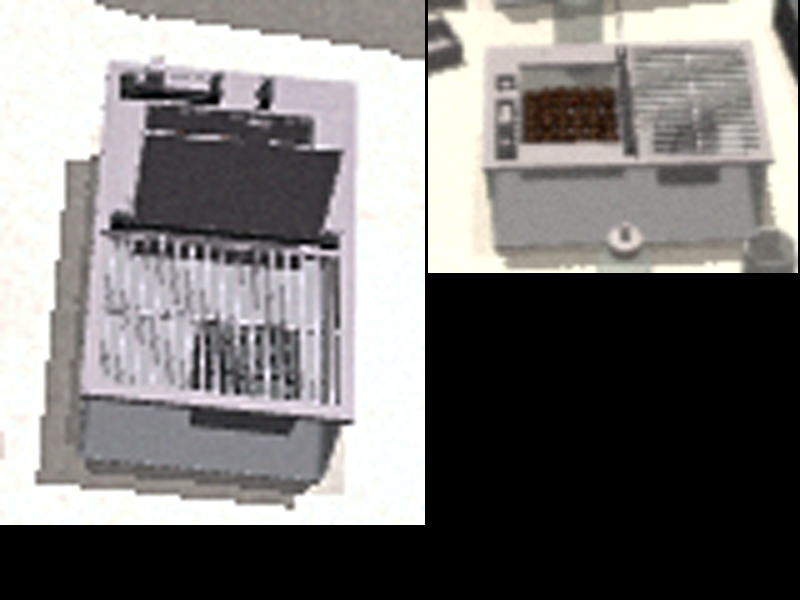

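Run:
```python
from h import *
from scipy.optimize import least_squares
a=get_image("scene");b=get_image("side")
s=lambda p:np.array(p)/5+[270,155]-.4
t=lambda p:(np.array(p)-[428,0])/3.9+[215,125]-.4
ca=s([(108,62),(357,82),(80,396),(352,422)]); cb=t([(484,166),(486,43),(771,161),(753,40)])
La=np.array([(-.15,-.1,.125),(-.15,.1,.125),(.15,-.1,.125),(.15,.1,.125)]);Lb=La
fa=s([(145,133),(343,150)])
def W(p,L): c,n=np.cos(p[2]),np.sin(p[2]); L=np.atleast_2d(L); return np.c_[p[0]+c*L[:,0]-n*L[:,1],p[1]+n*L[:,0]+c*L[:,1],L[:,2]]
def fl(q): return [(-.002-.116*np.cos(q),y,.127+.116*np.sin(q)) for y in(-.072,.072)]
def r(p):
    return np.r_[(proj(a,W(p,La))-ca).ravel(),(proj(b,W(p,Lb))-cb).ravel(),(proj(a,W(p,fl(p[3])))-fa).ravel()]
o=least_squares(r,[.65,-.2*-1,0,1.5],loss='soft_l1');print(o.x);print(r(o.x).reshape(-1,2).round(1))
p=o.x
print("flap side",(proj(b,W(p,fl(p[3])))-[215,125])*3.9+[428,0])
print("tab scene", (proj(a,W(p,[(-.126,-.066,.158)]))-[270,155])*5, "side",(proj(b,W(p,[(-.126,-.066,.158)]))-[215,125])*3.9+[428,0])
print("edge",W(p,fl(p[3])))
for n,u in dict(wb=(405,303),wb2=(586,306),tun=(409,361)).items(): print(n,onz(a,u[0]*.64,u[1]*.64,.15 if n!='tun' else .09))
```

```text
[ 0.57274705  0.21431661 -0.12719864  1.54727231]
[[ 0.2 -0.6]
 [ 0.3  0.1]
 [-0.  -0.7]
 [ 0.5 -0.3]
 [ 0.   0.7]
 [ 0.2  1.1]
 [ 1.3  0.1]
 [ 0.2  0.2]
 [-0.1 -0.2]
 [ 0.3  0.2]]
flap side [[624.60914165  55.57596709]
 [617.37731577 -30.56655658]]
tab scene [[151.0243727   61.69269274]] side [[504.63607039 120.36821801]]
edge [[0.55892309 0.14349813 0.24296791]
 [0.57719034 0.28633478 0.24296791]]
wb [0.55482445 0.00201153 0.15      ]
wb2 [0.56909879 0.44116211 0.15      ]
tun [0.6815437  0.00989603 0.09      ]
```

```bash
cat >> h.py <<'E'
P=np.array([0.57275,0.21432,-0.1272])
def W(x,y,z): c,n=np.cos(P[2]),np.sin(P[2]); return np.array([P[0]+c*x-n*y,P[1]+n*x+c*y,z])
def att(s): # tool x along s*cage y, z down
    c,n=np.cos(P[2]),np.sin(P[2]); x=s*np.array([-n,c,0]); z=np.array([0,0,-1.]); return R.from_matrix(np.c_[x,np.cross(z,x),z]).as_rotvec()
def F(): # force in cage axes
    f=np.array(telemetry.read_force()); c,n=np.cos(P[2]),np.sin(P[2]); return np.array([c*f[0]+n*f[1],-n*f[0]+c*f[1],f[2]]).round(1)
E
python3 - <<'E'
from h import *
eoat.grip(0.0,10)
p=telemetry.read_tcp_pos(); 
for s in(1,-1): print(s,solver.ik(W(.045,0,.36),att(s)),solver.ik(W(-.126,-.1,.14),att(s)))
q=[(solver.ik(W(.045,0,.36),att(s)),s) for s in(1,-1)]
q=[(abs(np.array(k)[6]),s) for k,s in q if k is not None]; s=min(q)[1]; print("use",s)
robot.move_l([p[0],p[1],.36],speed=.2)
robot.goto(W(.045,0,.36),att(s))
robot.move_l(W(.045,0,.226),speed=.15)
print(telemetry.read_time_s(),telemetry.read_tcp_pos(),telemetry.read_width(),F())
b=get_image("side");w=get_image("wrist")
C=np.zeros((384,800,3),np.uint8);C[:,:512]=w["image"];C[:280,516:796]=cv2.resize(b["image"][100:195,215:310],(280,280))
cv2.imwrite("pics/beh.png",C[:,:,::-1])
E
```

```text
1 [-0.51591756  0.43949033  0.18122629  1.35322672 -0.07857367  1.35584484
  1.10879969] [-0.53352248  0.32096888  0.16738233  2.11141355 -0.08025609  0.71499568
  1.12971206]
-1 [-0.87547457  0.51714328  0.75851764  1.37708596 -0.35333843  1.38490558
 -1.81637482] [-0.98035677  0.39165593  0.71981441  2.13411517 -0.38101201  0.74330401
 -1.71053636]
use 1
5.5917 [0.61806517 0.20888495 0.22709487] 0.0006494550021352825 [-0.1  0.1 -0.5]
```

View pics/beh.png

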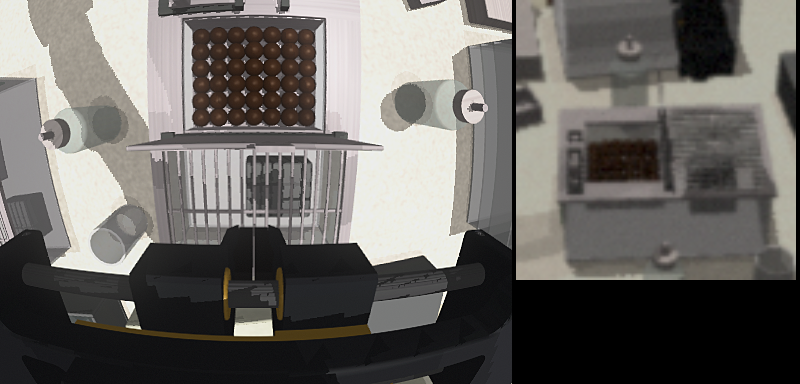

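The wrist view shows the flap edge-on at row 147, spanning columns 128–382. That is centred on the fingers, which are behind it and clear of everything. Next I push along the arc.

Run:
```python
from h import *
r=.097
def tip(q,d=.009): return W(-.002-r*np.cos(q)+.0015*np.sin(q)+d, 0, .127+r*np.sin(q)+.0015*np.cos(q))
robot.move_l(tip(1.6)+[.006,0,0],speed=.06)
for q in np.arange(1.55,-.001,-.0775):
    robot.move_l(tip(q),speed=.06); f=F(); print(round(q,2),f,end=' ')
    if np.linalg.norm(f)>18: print("STOP");break
print(telemetry.read_time_s(),telemetry.read_tcp_pos(),tip(q))
w=get_image("wrist");b=get_image("side")
C=np.zeros((384,800,3),np.uint8);C[:,:512]=w["image"];C[:280,516:796]=cv2.resize(b["image"][100:195,215:310],(280,280))
cv2.imwrite("pics/shut.png",C[:,:,::-1])
```

```text
1.55 [-0.1  0.2  0.1] 1.47 [ 0.2 -0.  -0.3] 1.4 [0.2 0.  0.7] 1.32 [-0.1  0.5  1.3] 1.24 [0.5 0.2 0.2] 1.16 [0.6 1.  0.5] 1.09 [ 0.6 -0.2  0.4] 1.01 [ 0.2  0.4 -0.4] 0.93 [ 0.1 -0.7 -0.4] 0.85 [ 0.8 -0.7 -0. ] 0.78 [-0.8 -0.8 -0.1] 0.7 [ 0.3 -0.2 -0.1] 0.62 [ 0.6 -0.6  0.1] 0.54 [-0.7 -0.   0.1] 0.47 [ 0.4  0.4 -0.3] 0.39 [0.1 1.  0.3] 0.31 [-0.6 -0.3  0.2] 0.23 [ 0.1 -0.5  0.6] 0.16 [-0.3 -0.1 -0.4] 0.08 [ 0.3  0.2 -0. ] 0.0 [ 0.5  0.2 -0.2] 12.1417 [0.48315468 0.22558008 0.12804039] [0.48347711 0.22573715 0.1285    ]
```

View pics/shut.png

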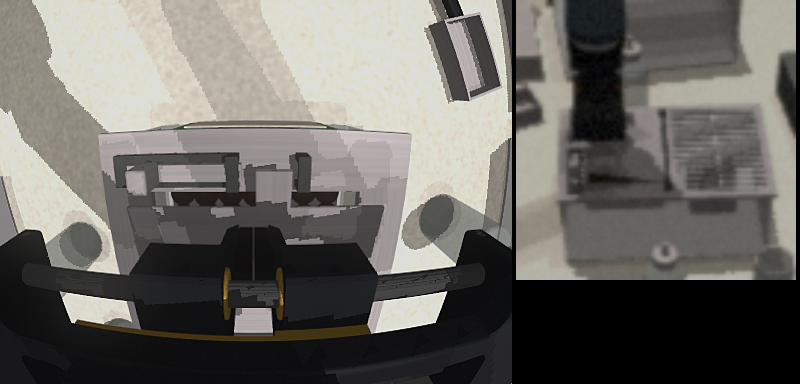

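The flap follows the fingers: its free edge is at row ~206 and the tongue at (273,188). A pellet strip still shows in front of it at row 198, and there is no contact force, so it isn't fully shut yet. I'll press down gently in small steps until a reaction shows.

Run:
```python
from h import *
p=np.array(telemetry.read_tcp_pos())
z=.1275
while z>.116:
    robot.move_l([.48348,.22574,z],speed=.02); robot.sleep(.05); f=np.mean([F() for _ in range(4)],0); print(round(z,4),f,telemetry.read_tcp_pos()[2].round(4))
    if f[2]>10 or np.linalg.norm(f)>18: break
    z-=.001
print(telemetry.read_time_s())
w=get_image("wrist");cv2.imwrite("pics/shut2.png",w["image"][100:260,90:420,::-1].repeat(2,0).repeat(2,1))
```

```text
0.1275 [ 0.4 -0.5  0.9] 0.1276
0.1265 [-0.3  0.3 -0.3] 0.1265
0.1255 [0.8 0.  0.3] 0.1254
0.1245 [-0.1 -0.2 -0.1] 0.1245
0.1235 [-0.4 -1.3  0.4] 0.1235
0.1225 [-0.6 -0.5 -0.4] 0.1225
0.1215 [-0.7  0.4  0.1] 0.1214
0.1205 [ 0.5 -1.  -0.6] 0.1204
0.1195 [ 0.   0.2 -0.2] 0.1194
0.1185 [-0.6  0.8 -0.7] 0.1185
0.1175 [-0.1  0.4  0. ] 0.1175
0.1165 [ 0.  -0.1  0. ] 0.1165
15.8417
```

View pics/shut2.png

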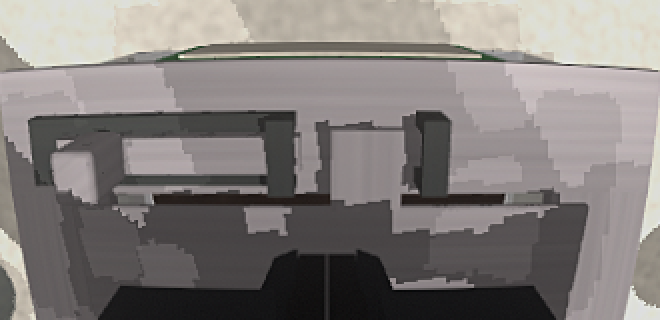

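```bash
cat >> h.py <<'E'
def wproj(w,tp,tr,X):
    T=np.array(w["T_tool_cam"]); t=(R.from_rotvec(tr).inv().apply(np.atleast_2d(X)-tp)-T[:3,3])@T[:3,:3]
    f=w["image"].shape[0]/2/np.tan(np.radians(w["fovy"])/2)
    th=np.arctan2(np.hypot(t[:,0],t[:,1]),t[:,2]); k=t[:,:2]/np.hypot(t[:,0],t[:,1])[:,None]
    return k*(th*f)[:,None]+[w["cx"],w["cy"]]
E
python3 - <<'E'
from h import *
tp,tr=np.array(telemetry.read_tcp_pos()),telemetry.read_tcp_rot();w=get_image("wrist")
print(tp,tr,att(1))
for q in(0,.05,.1,.15,.2,.3,.4):
    L=[(-.002-l*np.cos(q)+.0015*np.sin(q),y,.127+l*np.sin(q)+.0015*np.cos(q)) for l,y in((.116,-.072),(.116,.072),(.137,0),(.137,.018))]
    print(q,wproj(w,tp,tr,[W(*l) for l in L]).round(0).tolist())
print("lid front",wproj(w,tp,tr,[W(-.15,-.1,.125),W(-.15,.1,.125)]).round(0))
print("tab top corners",wproj(w,tp,tr,[W(-.126+i*.007,-.066+j*.006,.158) for i in(-1,1) for j in (-1,1)]).round(0))
print("tip",wproj(w,tp,tr,tp+np.array([[0,0,0],[-.009,0,0]])).round(0))
E
```

```text
[0.48346231 0.22571066 0.11647151] [ 2.35810022e+00  2.07577637e+00 -1.31955126e-04] [2.35813861 2.07576171 0.        ]
0 [[128.0, 187.0], [376.0, 187.0], [252.0, 149.0], [285.0, 149.0]]
0.05 [[124.0, 190.0], [380.0, 190.0], [252.0, 151.0], [287.0, 152.0]]
0.1 [[120.0, 194.0], [384.0, 194.0], [251.0, 155.0], [288.0, 155.0]]
0.15 [[116.0, 199.0], [388.0, 199.0], [251.0, 159.0], [290.0, 160.0]]
0.2 [[111.0, 204.0], [392.0, 205.0], [251.0, 165.0], [292.0, 165.0]]
0.3 [[103.0, 218.0], [401.0, 218.0], [251.0, 180.0], [296.0, 180.0]]
0.4 [[94.0, 235.0], [409.0, 235.0], [251.0, 202.0], [300.0, 202.0]]
lid front [[ 85. 134.]
 [419. 134.]]
tab top corners [[101. 174.]
 [123. 174.]
 [105. 202.]
 [126. 202.]]
tip [[252. 225.]
 [250. 212.]]
```

The model and picture disagree. The flap edge is at row 202 where a shut flap would show at 187, which suggests about 0.19 rad open, and no force was read even though the TCP is at 0.1165. I'll back off and look without the fingers in the way.

Run:
```python
from h import *
p=np.array(telemetry.read_tcp_pos())
robot.move_l(W(-.03,0,.20),speed=.2); robot.sleep(.1); print(F(), telemetry.read_time_s())
tp,tr=np.array(telemetry.read_tcp_pos()),telemetry.read_tcp_rot();w=get_image("wrist");b=get_image("side")
for q in(0,.1,.2,.3,.4):
    L=[(-.002-l*np.cos(q)+.0015*np.sin(q),y,.127+l*np.sin(q)+.0015*np.cos(q)) for l,y in((.116,-.072),(.116,.072),(.137,0),(.137,.018))]
    print(q,wproj(w,tp,tr,[W(*l) for l in L]).round(0).tolist())
print("lid front",wproj(w,tp,tr,[W(-.15,-.1,.125),W(-.15,.1,.125)]).round(0).tolist(),wproj(w,tp,tr,[W(-.002,-.072,.1285),W(-.002,.072,.1285)]).round(0).tolist())
print("tab top",wproj(w,tp,tr,[W(-.126+i*.007,-.066+j*.006,.158) for i in(-1,1) for j in (-1,1)]).round(0).tolist())
C=np.zeros((600,800,3),np.uint8);C[:,:]=cv2.resize(w["image"][20:290,60:420],(800,600),interpolation=cv2.INTER_CUBIC)
cv2.imwrite("pics/clear.png",C[:,:,::-1])
```

```text
[-0.9  0.2  0.2] 16.7083
0 [[164.0, 90.0], [341.0, 90.0], [253.0, 61.0], [275.0, 62.0]]
0.1 [[159.0, 91.0], [346.0, 91.0], [253.0, 60.0], [277.0, 60.0]]
0.2 [[155.0, 93.0], [350.0, 93.0], [252.0, 60.0], [278.0, 61.0]]
0.3 [[150.0, 96.0], [355.0, 97.0], [252.0, 62.0], [280.0, 63.0]]
0.4 [[145.0, 102.0], [360.0, 102.0], [252.0, 67.0], [282.0, 68.0]]
lid front [[134.0, 56.0], [372.0, 56.0]] [[172.0, 224.0], [333.0, 224.0]]
tab top [[152.0, 69.0], [168.0, 67.0], [152.0, 88.0], [168.0, 86.0]]
```

View pics/clear.png

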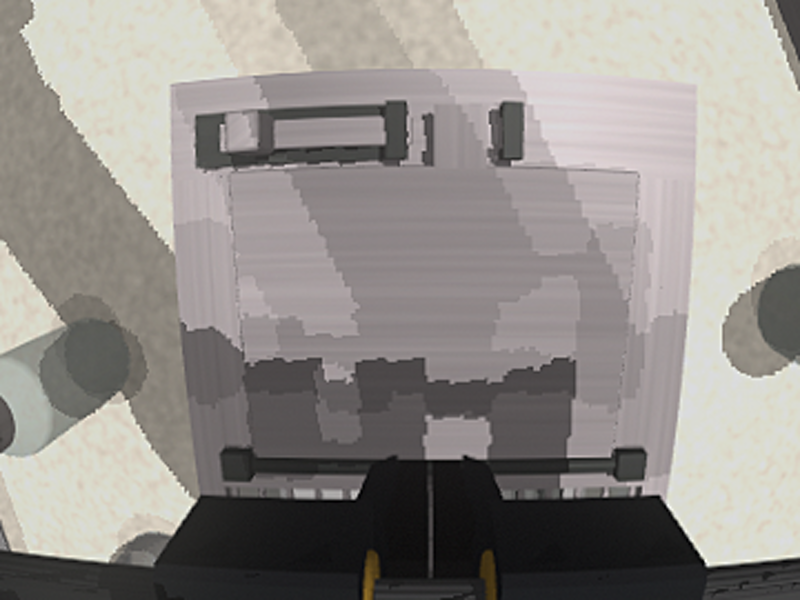

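The flap now lies almost flat. Its corners at crop (230,170) and (638,170) are about 184 px apart where shut gives 177, so it is roughly 0.05–0.07 rad open. The real fingertip evidently ends above the nominal TCP when the gripper is closed. I'll keep pressing down in small force-guarded steps.

Run:
```python
from h import *
x=-.092
robot.move_l(W(x,0,.135),speed=.2); robot.move_l(W(x,0,.118),speed=.05)
z=.117
while z>.098:
    robot.move_l(W(x,0,z),speed=.02); f=np.mean([F() for _ in range(4)],0); print(round(z,4),f[2],telemetry.read_tcp_pos()[2].round(4))
    if np.linalg.norm(f)>9: break
    z-=.0007
print(telemetry.read_time_s(),f,telemetry.read_joint_efforts())
w=get_image("wrist");cv2.imwrite("pics/shut3.png",w["image"][100:260,90:420,::-1].repeat(2,0).repeat(2,1))
```

```text
0.117 0.1 0.1171
0.1163 -0.2 0.1164
0.1156 0.7 0.1156
0.1149 -0.6 0.1148
0.1142 -0.3 0.1141
0.1135 0.6 0.1135
0.1128 -1.3 0.1127
0.1121 -1.0 0.1121
0.1114 0.5 0.1113
0.1107 0.4 0.1107
0.11 -0.1 0.11
0.1093 0.4 0.1092
0.1086 -0.1 0.1086
0.1079 -0.7 0.1078
0.1072 -0.8 0.1072
0.1065 0.1 0.1064
0.1058 0.7 0.1057
0.1051 7.1 0.1056
0.1044 13.2 0.1055
22.65 [-3.8 -3.  13.2] [ 4.55488125e-02 -4.17815316e+01  2.90486857e+00 -1.78217268e+01
 -2.87805690e-02 -1.33840486e+00  6.66458600e-04]
```

View pics/shut3.png

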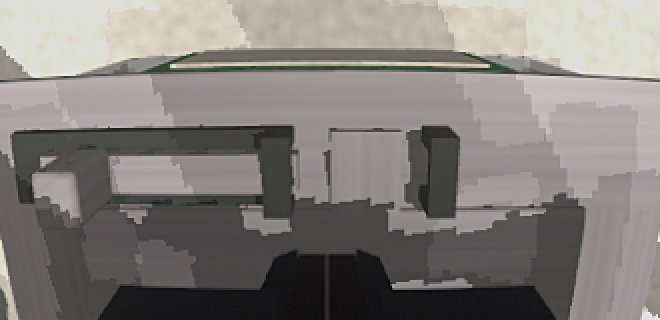

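Contact came sharply at TCP z 0.1055 (13 N), the pellet strip is gone, and the flap is on its stop. So the closed fingertip sits about 23 mm above the nominal TCP. Now the bolt.

Run:
```python
from h import *
robot.move_l(W(-.092,0,.15),speed=.15)
robot.move_l(W(-.126,-.112,.15),speed=.2)
robot.move_l(W(-.126,-.112,.113),speed=.1); print(F(),telemetry.read_time_s())
robot.move_l(W(-.126,-.06,.113),speed=.05); print(F(),telemetry.read_time_s())
y=-.059
while y<-.0385:
    robot.move_l(W(-.126,y,.113),speed=.03); f=np.mean([F() for _ in range(4)],0); print(round(y,4),f)
    if np.linalg.norm(f)>5: break
    y+=.001
tp,tr=np.array(telemetry.read_tcp_pos()),telemetry.read_tcp_rot();w=get_image("wrist")
print(telemetry.read_time_s(),tp)
print("tab across",wproj(w,tp,tr,[W(-.126+i*.007,-.026+j*.006,.158) for i in(-1,1) for j in (-1,1)]).round(0).tolist())
cv2.imwrite("pics/bolt.png",w["image"][60:260,90:420,::-1].repeat(2,0).repeat(2,1))
```

```text
[ 0.3 -0.2  0.1] 24.4
[-0.7  0.5  2. ] 25.5917
-0.059 [-1.2 -0.8  3.5]
-0.058 [-0.9 -2.   4. ]
-0.057 [-0.7 -0.8  4. ]
-0.056 [-1.  -1.   3.5]
-0.055 [ 0.  -1.6  2.2]
-0.054 [-0.6 -0.4  3.4]
-0.053 [-0.2 -0.4  3.9]
-0.052 [ 0.5 -0.1  3.3]
-0.051 [ 0.4 -0.6  3.7]
-0.05 [-0.5 -1.1  3.6]
-0.049 [-0.8 -0.8  3.8]
-0.048 [-0.1 -1.3  3.8]
-0.047 [-0.4 -1.2  3.7]
-0.046 [-0.5 -2.7  5.1]
29.1417 [0.44191821 0.18438802 0.11299808]
tab across [[282.0, 250.0], [307.0, 249.0], [281.0, 275.0], [305.0, 274.0]]
```

View pics/bolt.png

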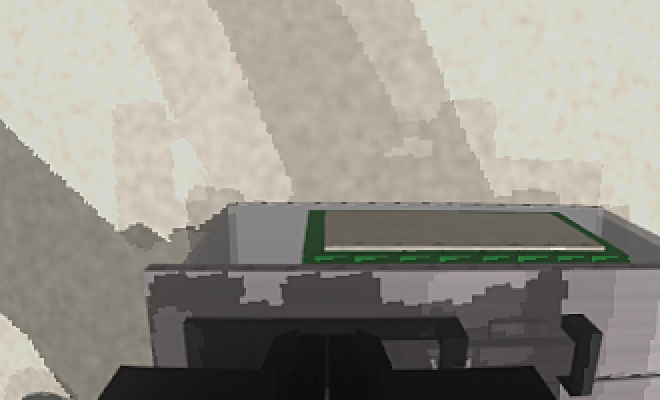

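An upward force of about 3.5 N appeared along the way, and the fingers hide the tab in this view. I'll back off and look.

Run:
```python
from h import *
robot.move_l(W(-.126,-.06,.113),speed=.1);print(F())
robot.move_l(W(-.126,-.06,.16),speed=.15)
robot.move_l(W(-.03,0,.20),speed=.25); print(F(), telemetry.read_time_s())
tp,tr=np.array(telemetry.read_tcp_pos()),telemetry.read_tcp_rot();w=get_image("wrist")
print(tp)
C=cv2.resize(w["image"][20:290,60:420],(800,600),interpolation=cv2.INTER_CUBIC)
cv2.imwrite("pics/clear2.png",C[:,:,::-1])
```

```text
[-0.  -0.4  0.1]
[-0.6 -0.2  0.6] 30.5333
[0.54141601 0.21731367 0.19832535]
```

View pics/clear2.png

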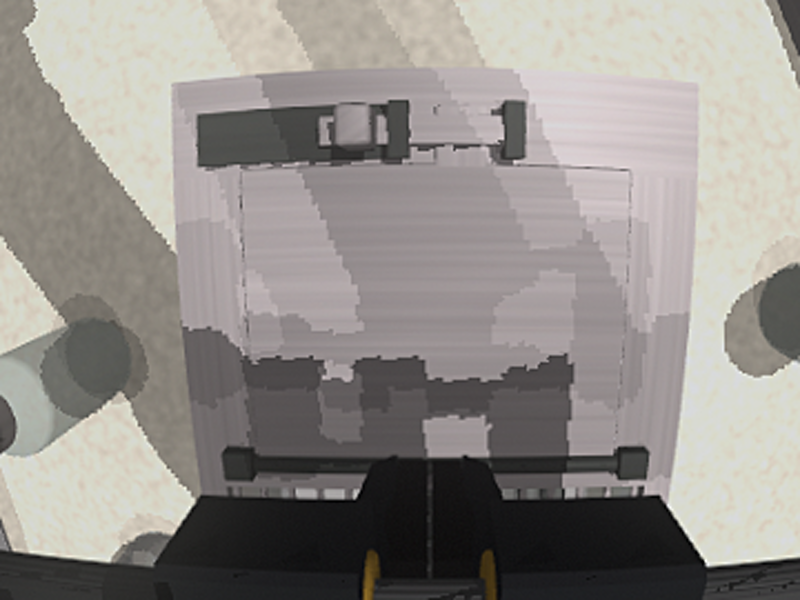

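The flap now measures 176 px wide, which is shut, and the cage hasn't moved. The tab centre went from crop x 241 to 354, about 34–38 mm of travel, so it may be just short of the stop. I'll give it one more push, 5 mm higher to avoid rubbing the track.

Run:
```python
from h import *
robot.move_l(W(-.126,-.062,.16),speed=.25)
robot.move_l(W(-.126,-.062,.118),speed=.12); print(F())
robot.move_l(W(-.126,-.048,.118),speed=.06)
y=-.047
while y<-.035:
    robot.move_l(W(-.126,y,.118),speed=.03); f=np.mean([F() for _ in range(4)],0); print(round(y,4),f)
    if abs(f[1])>6 or np.linalg.norm(f)>12: break
    y+=.0008
robot.move_l(W(-.126,-.062,.118),speed=.12)
robot.move_l(W(-.126,-.062,.16),speed=.2)
robot.move_l(W(-.03,0,.20),speed=.25); print(F(), telemetry.read_time_s())
tp,tr=np.array(telemetry.read_tcp_pos()),telemetry.read_tcp_rot();w=get_image("wrist")
for y in(-.066,-.032,-.026): print("tab",y,(wproj(w,tp,tr,W(-.126,y,.158))-[60,20])*2.222)
C=cv2.resize(w["image"][20:290,60:420],(800,600),interpolation=cv2.INTER_CUBIC)
cv2.imwrite("pics/clear3.png",C[:,:,::-1])
```

```text
[ 0.1 -0.8  0.4]
-0.047 [-0.1  0.   0.1]
-0.0462 [-0.5  0.1  0.1]
-0.0454 [-0.3 -1.4 -0.1]
-0.0446 [ 0.4 -5.4  2.8]
-0.0438 [ 0.1 -6.8  4.1]
[-1.1 -0.1 -0.5] 34.6417
tab -0.066 [[222.95659211 126.42150542]]
tab -0.032 [[326.79313802 120.25949883]]
tab -0.026 [[345.80268764 119.58537465]]
```

View pics/clear3.png

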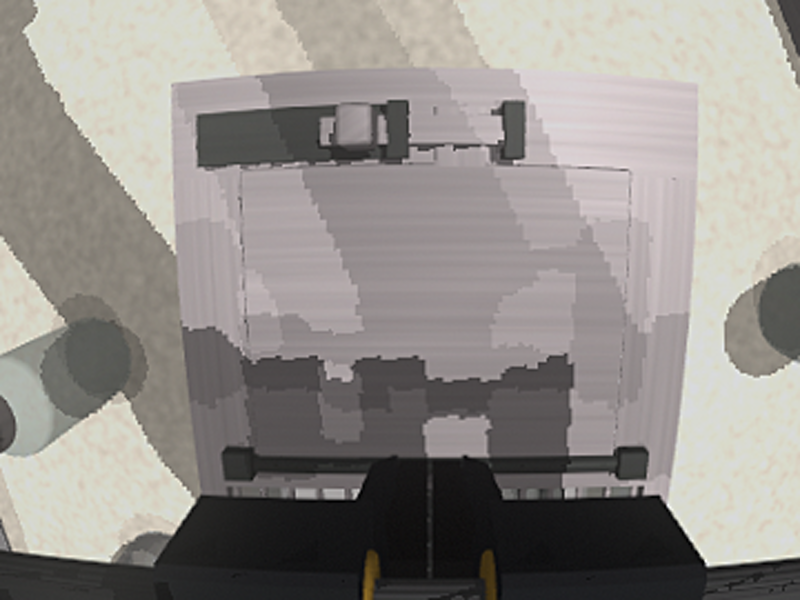

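The bolt is on its stop: the force rose to about 7 N, the tab is at crop x 355, and the bar spans both posts over the tongue. The fingers are clear, so I'm handing in.

Run:
```python
from station import *
job.job_done(); print(telemetry.read_time_s(), telemetry.read_force())
```

```text
the job is handed in; nothing more can be done
the job is handed in; nothing more can be done
```

The flap on the open cage (the one on the robot's left) is pushed shut and its bolt is across. I handed the job in at about 35 s of the 45 s allowed; no verdict was reported.

**What I did:** With the fingers closed, I pushed the flap over along its arc from behind. I pressed it down until it met its stop at about 13 N, then pushed the bolt's tab across until it met its stop at about 7 N.

**Last checks:**
- **Flap:** it measures 176 px wide in the last clear wrist picture, against 177 px predicted for shut.
- **Bolt:** the tab had moved about 38 mm by the picture, and the bar spans both posts over the tongue.
- **Cage:** its lid sits at the same pixels as before the bolt push.
- **Robot:** the fingers ended about 50 mm or more above the lid, with no contact force.
- **Surroundings:** the other cage and bystanders were not re-measured at the end. The arm's path stayed away from them.

**Checks that disagreed:**
- **Fingertip height:** contact with the shut flap came at a TCP height about 23 mm lower than expected. The first pass therefore left the flap slightly open (about 0.06 rad), and I pressed it further.
- **Force during the arc:** the readings showed no force while the flap was moving.
- **Upward force on the first bolt pass:** about 3.5 N appeared, probably from rubbing on the track. The second pass, 5 mm higher, showed none until the tab met its stop.

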